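# Zero the comparator on the first-off blank and show the blank to the inspection camera

## Task

The first blank off the shear lies on the anvil of the dial comparator: zero the gauge on it by turning the knurled bezel until the red zero mark of the scale is under the pointer, and let go of the bezel. Then draw that blank out by its front end and hold it up to the inspection camera, centred in its picture and 12 cm in front of the lens, its underside squarely facing the lens and its length running up and down the picture. Finish while still holding it there, without letting it fall, knocking the camera, losing the zero setting or disturbing the other blanks and tools.

Things in the scene. Friction and masses are not known exactly. Their poses are not given: they have to be found in the camera images.
- stand: Fixed dial comparator. Origin: bench level below the gauge's axis; z up; -x its open front. Blue base x -50 to +110, y +-50, 30 mm high; steel anvil x -60 to +40, y +-35, top 45 mm above the bench. Column 22 mm thick at x +85, 100 mm high; arm 22 mm wide, top at 80 mm, carries the gauge face up over the anvil: case 50 mm across from 80 to 100 mm height, bezel above it.
- bezel (a joint): Turning of the gauge's bezel, rad, growing clockwise seen from above; free to turn with light friction (0.04 N m), stays where it is left, range -2.6 to 2.6. At 0 the zero mark points to the stand's -x.
- bezel_grip (a point): Centre of the bezel at half its height, on the gauge's upright axis, 106 mm above the bench. The bezel is a black knurled ring 54 mm in diameter and 12 mm high (100 to 112 mm above the bench); beside it and beside the case below there is free room all round.
- zero_mark (a point): Red zero mark of the white scale, 20 mm from the gauge's axis; it turns with the bezel. The scale has 50 divisions to a turn (0.126 rad each).
- pointer_tip (a point): Long end of the black pointer, 20 mm from the gauge's axis; it does not turn with the bezel. It stands still while the blank lies under the plunger and swings away when the blank is drawn out (one turn is 10 mm of plunger travel).
- blank: The first-off blank: flat aluminium strap 150 (x) x 40 (y) x 5 mm (z), three square 10 mm holes in a row in its middle, about 75 g. Origin: centre of its underside; z normal to its upper face, x along it. It lies on the anvil under the gauge's round spring plunger (about 1 N), which presses on it 36 to 46 mm from the origin towards +x and comes down behind it, short of the anvil, as it is drawn out.
- blank_grip (a point): Where to take the blank: in the middle of its thickness and width, 55 mm from its origin towards its front (-x) end, about 35 mm in front of the anvil; width there 40 mm. Fingers have free air beside and below it, and the gripper clears the gauge.
- camera: Inspection camera stand, fixed to the bench. Origin: bench level. Base plate x -20 to +90, y +-45, 12 mm high; post 15 mm thick and 117 mm high at x +62, carrying the red camera with its black lens and white ring light 62 mm in diameter. It looks up and towards its -x.
- lens (a point): Middle of the lens's front glass, about 135 mm above the bench. z points out along the line of sight (up and towards the robot, 58 to 74 degrees above the level; the clamped head keeps its slant); x is up and down the picture (rising away from the robot); y is sideways in the picture, level.
- spare1: Other blank like the first-off one, 150 x 40 x 5 mm, lying in the blue tray. Origin under its centre. Leave it.
- spare2: Second other blank in the blue tray, same size. Leave it.
- file: Flat file, 160 mm blade and 100 mm wooden handle, up to 24 mm high; origin under the tang. Leave it.
- pliers: Locking pliers lying flat, 240 mm long, 60 mm wide, 16 mm high. Leave them.
- calliper: Steel calliper lying flat, 200 mm long, 7 mm high. Leave it.
- square: Engineer's square lying flat: stock 100 mm, blade 140 mm, 16 mm high. Leave it.
- can: Blue marking-paint can standing up, 56 mm in diameter, 150 mm high. Leave it.
- hammer: Hammer lying on the bench, origin below its middle. Leave it.
Not all that is in view belongs to the job. Leave any orange or turquoise look-alike of the blank alone.

How it is judged:
On the way:
1. with the blank still lying under the gauge's plunger, the zero mark is under the pointer (within one division) and the bezel has been let go (horizontal distance between zero_mark and pointer_tip below 0.0025 m and distance of blank from where it was at the start of the episode below 0.006 m and contact force between the fingers and stand below 0.3 N), for 0.2 s.
At the end, for the whole second after the job is handed in: Blank held still in the fingers only; its underside's centre 105 to 135 mm before the lens, within 15 mm of the line of sight each way, facing it within 0.15 rad, length up and down the picture within 0.20 rad; bezel still at the zero set on the blank within 0.15 rad (about one division) (contact force between the fingers and blank above 1 N and height (world z) of blank above 0.12 m and contact force between blank and stand below 0.2 N and contact force between blank and camera below 0.2 N and x of blank in the frame of lens between -0.015 and 0.015 m and y of blank in the frame of lens between -0.015 and 0.015 m and z of blank in the frame of lens between 0.105 and 0.135 m and angle between the z axis of blank and the z axis of lens, either way round below 0.15 rad and angle between the x axis of blank and the x axis of lens, either way round below 0.2 rad and angle between blank's own z axis and vertical below 1.05 rad and linear speed of blank below 0.02 m/s and value of joint bezel between 0.035 and 0.335 rad); the arm keeps its last pose, push and grip.
It fails at once if the camera is knocked (more than 3 N) (contact force between camera and anything else above 3 N).
It fails at once if the blank falls on the bench (height (world z) of blank below 0.03 m).
It fails at once if another blank or tool is moved by more than 20 mm (distance of any of spare1, spare2, file, pliers, calliper, square, can, hammer from where it was at the start of the episode above 0.02 m).
It also fails if it takes over 56 s, if anything falls off the work surface, if the arm or the gripper's body presses on something with over 40 N, if the wrist force passes 120 N, or if a joint passes its speed limit or range.

## Robot

A 6-joint arm with a two-finger parallel gripper is mounted at the origin on the work surface. World frame = base frame: x ahead of the robot, y to its left, z up, the work surface at z = 0. Lengths are in m, angles in rad, forces in N, time in s.
With the tool pointing down it reaches from about 0.35 to 0.775 m from the base axis. Payload 5.5 kg.
Tool frame: the origin (TCP) lies midway between the tips of the shut fingers; the grasp point (between the pads) lies 19 mm behind it; z points along the fingers, y is the line along which they close (so a half turn about z gives the same grasp; the last joint's range is limited). The gripper opens to 85 mm and grips with 20 to 120 N. Pads are 22 mm wide; open, the fingers measure 114 mm over their backs; the gripper's body (76 mm by 85 mm) begins 54 mm behind the grasp point. The pads swing forward as they close: fully open they stand 13 mm farther back than shut.
Start: joints at [-1.303, 0.313, 0.046, 1.304, 0, 1.431], TCP at [0.228, -0.528, 0.231] pointing down, gripper open.
Joint ranges: [-2.76, 2.76], [-0.86, 1.69], [-1.03, 1.26], [-2.2, 2.34], [-1.47, 1.5], [-3.14, 3.14]. Speed limits (rad/s): [2.57, 2.57, 3.14, 3.14, 3.14, 3.14].

## Interface

Orientations are given as a unit quaternion [w, x, y, z].
In Python, from workcell import env gives the robot as it stands.
- The arm moves only by the tool move_arm, never from a script. Its argument "targets" is a list of rows, each a list of 3 entries, a list of its own where there are three numbers: the shift along the tool's x, y, z in mm, then the turn, a rotation vector about the tool's x, y, z in units of 10 degrees (1.0 is 10 degrees), then the closure, from -1 (fully open) to 1 (shut). In form: [[[dx, dy, dz], [ax, ay, az], gripper], ...]. A call has 1 to 5 rows; each row is the pose to reach, as a shift and turn from the pose commanded when the call began, along the tool's axes at that moment; what a row does not reach only later rows make up. A row lasts 1/8 s, in which the tool goes at most 62.5 mm and 10.7 degrees, less where a joint would pass 70% of its speed; a pose out of reach is approached as far as the arm can. A call with a gripper value outside its range is refused whole. The fingers move at their own pace and stop on an object; "squeeze" is the grip in N (left out, the last holds). Time passes only in rows, so rows that repeat a pose let the fingers close. It gives the time, the measured TCP pose, the force, the opening and the grip force at its end, in the units of the state.
- env.get_state(): the state, without advancing time (a new reading comes with each control period).
- env.read_camera(name): name is "side" or "top" or "wrist"; returns a dict with "pixels" (480x640x3 uint8, red, green, blue), "fovy" (degrees; the focal length in pixels is half the picture's height over the tangent of half this angle, whatever the lens; pixels are square), "cx", "cy" (the principal point, pixels), "extrinsics" (4x4, takes a point from world to camera coordinates); the wrist camera has in their place "mount" (4x4, takes a point from camera to tool coordinates, whose origin is the TCP and whose axes are the flange's). Camera axes: x right, y up, looking along -z (the intrinsics and any distortion apply to the point x, -y, -z); pixel columns grow to the right and rows downward; lengths in m; the calibration is good to about 2 mm. A picture is of the moment at which its call begins: read the wrist's pose just before it. There is no depth.
- env.hand_in(): hands the job in; it is judged then, once.
Trained networks look in a picture, given as the dict that the camera call returned (one of the last four; its "shot" number tells which), for a name from the list of things; names that differ only in an ending like _2 or _b are one class to them, and where a whole thing is asked for, a point or a joint stands for the part that bears it (a point fixed in the world has none). Each returns a list of dicts, best first, with "confidence" (0 to 1); they miss things now and then, are a little off and sometimes report something else, mostly with a low value. They report only what shows in the picture. A call takes as long as a camera call. They do not tell look-alikes from the thing itself.
- env.spot_in(thing, picture): "centre" ([x, y, z] in m, in world coordinates, good to about 4 mm: the middle of the surface that is visible of it).
- env.regions_of(thing, picture): "mask" (480x640 bool, what is visible of it).
- env.landmark_of(thing, picture): "centre" ([x, y, z] in m, in world coordinates, good to about 4 mm: a listed point, or the origin of a listed thing).
The state is a dict: "clock": time; "joint_pos": joint angles; "qvel": joint speeds; "tau": joint torques, N m; "tcp_pos": TCP position; "orientation": TCP orientation; "wrist_force": force on the tool from outside, world axes, zero at the start; "ft_torque": the same for the moment, N m; "finger_gap": finger opening in m; "grip_force": force on a finger pad.
Only numpy, scipy, OpenCV 4.12 (cv2) and the standard library are available. Lean on these libraries where they do the work, as an engineer would, in place of code of your own. Each camera call takes 0.05 s, during which the arm holds its last target. There are 200 camera calls.

## Working session

There is one attempt and no reset: what is moved stays moved. The work goes in short steps, Python scripts to look and compute and a tool call to move; the robot and the scene stay as the last step left them, time stands still between calls to the robot, and variables do not carry over. Pictures are saved under pics/ and viewed, at most 12 in all, crops included, and the job is handed in when it is done.

Besides the shell and the picture viewer there is one more tool, called as name([rows], argument=value, ...), one row to a line, values as JSON. move_arm: Moves the arm, as the interface text tells. Its arguments: {"type":"object","properties":{"targets":{"type":"array","items":{"type":"array"}},"squeeze":{"type":"number"}},"required":["targets"]}

```bash
mkdir -p pics; ls; cat > h.py <<'E'
import numpy as np, cv2
from scipy.spatial.transform import Rotation as R
from workcell import env
def tcp(s=None):
    s=s or env.get_state(); q=s["orientation"]
    T=np.eye(4); T[:3,:3]=R.from_quat([q[1],q[2],q[3],q[0]]).as_matrix(); T[:3,3]=s["tcp_pos"]; return T
def shot(name):
    T=tcp(); p=env.read_camera(name)
    p["c2w"]= T@np.array(p["mount"]) if name=="wrist" else np.linalg.inv(p["extrinsics"])
    return p
def foc(p): return 240/np.tan(np.radians(p["fovy"])/2)
def proj(p,X):
    X=np.atleast_2d(X); c=(np.linalg.inv(p["c2w"])@np.c_[X,np.ones(len(X))].T)[:3]
    f=foc(p); return np.c_[p["cx"]+f*c[0]/-c[2], p["cy"]+f*(-c[1])/-c[2]]
def ray(p,uv):
    uv=np.atleast_2d(uv); f=foc(p)
    d=np.c_[(uv[:,0]-p["cx"])/f,-(uv[:,1]-p["cy"])/f,-np.ones(len(uv))]@p["c2w"][:3,:3].T
    return p["c2w"][:3,3],d
def onz(p,uv,z):
    o,d=ray(p,uv); return o+d*((z-o[2])/d[:,2])[:,None]
def save(p,n,crop=None,scale=1):
    im=p["pixels"][...,::-1]
    if crop: im=im[crop[1]:crop[3],crop[0]:crop[2]]
    cv2.imwrite("pics/"+n,cv2.resize(im,None,fx=scale,fy=scale,interpolation=cv2.INTER_CUBIC))
E
python3 - <<'E'
from h import *
for n in ["top","side"]:
    p=shot(n); save(p,n+"0.png"); print(n,p["fovy"],p["cx"],p["cy"],[k for k in p], np.round(p["c2w"],3).tolist())
    for t in ["blank","bezel_grip","zero_mark","pointer_tip","blank_grip","lens","stand","camera"]:
        print(t,[(np.round(d["centre"],3).tolist(),round(d["confidence"],2)) for d in env.landmark_of(t,p)[:3]])
print(env.get_state()["clock"])
E
```

```text
pics
top 44.17546090111626 321.9678335924434 231.87869894328864 ['pixels', 'fovy', 'cx', 'cy', 'extrinsics', 'shot', 'c2w'] [[-0.026, 0.987, -0.161, 0.227], [-0.999, -0.029, -0.018, -0.077], [-0.023, 0.16, 0.987, 1.592], [0.0, 0.0, 0.0, 1.0]]
blank [([0.528, 0.196, -0.001], 0.92), ([0.635, -0.141, 0.043], 0.89), ([0.23, -0.265, -0.001], 0.67)]
bezel_grip [([0.68, -0.142, 0.103], 0.59), ([0.68, -0.138, 0.002], 0.5), ([0.641, 0.466, 0.0], 0.34)]
zero_mark [([0.669, -0.158, 0.107], 0.85), ([0.678, -0.139, 0.105], 0.75)]
pointer_tip [([0.641, 0.411, 0.006], 0.32), ([0.635, -0.142, 0.043], 0.16)]
blank_grip [([0.189, -0.293, 0.004], 0.95), ([0.584, -0.152, 0.046], 0.82), ([0.477, 0.231, 0.003], 0.77)]
lens [([0.66, 0.171, 0.138], 0.74)]
stand [([0.682, -0.138, -0.0], 0.85)]
camera [([0.652, 0.174, -0.005], 0.78)]
side 50.9624654526024 323.37059364473043 239.39185953927526 ['pixels', 'fovy', 'cx', 'cy', 'extrinsics', 'shot', 'c2w'] [[-0.962, 0.184, -0.2, 0.145], [-0.271, -0.592, 0.759, 1.151], [0.022, 0.785, 0.619, 1.095], [0.0, 0.0, 0.0, 1.0]]
blank [([0.517, 0.199, -0.003], 0.74)]
bezel_grip [([0.679, -0.141, 0.104], 0.44)]
zero_mark [([0.674, -0.159, 0.111], 0.46)]
pointer_tip [([0.679, -0.14, -0.001], 0.31)]
blank_grip [([0.479, 0.23, 0.006], 0.83), ([0.588, -0.146, 0.05], 0.66), ([0.64, 0.464, -0.002], 0.27)]
lens [([0.666, 0.169, 0.138], 0.75)]
stand [([0.678, -0.138, 0.001], 0.59)]
camera [([0.649, 0.173, 0.002], 0.56), ([0.396, -0.578, 0.003], 0.35), ([0.637, -0.143, 0.045], 0.32)]
0.9
```

View pics/top0.png

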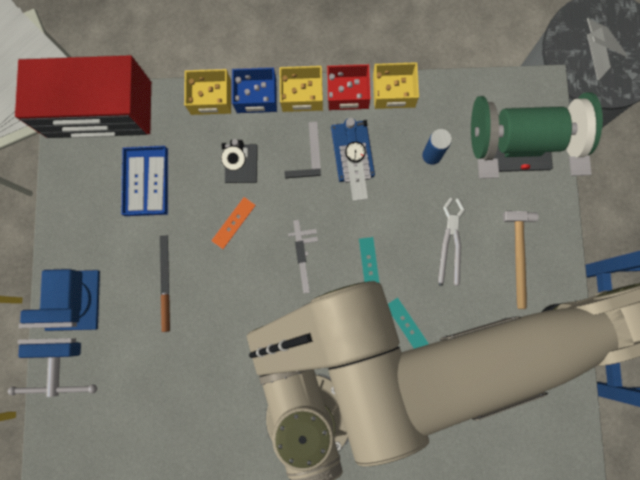

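View pics/side0.png

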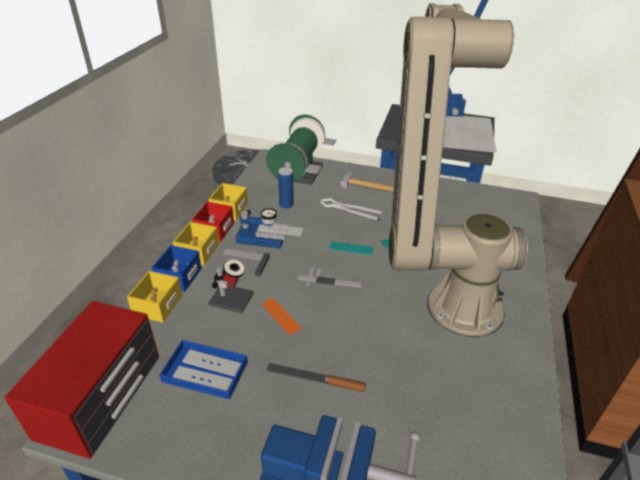

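Candidates in top view: the aluminium strap under the gauge (358,180); orange look-alike (234,222); turquoise ones (370,260) and (408,323); the two spares in the blue tray (140,180), (157,180). The one on the anvil at (358,180) is the right one. Gauge at (355,152), camera lens ring at (234,158). I'll confirm with a wrist close-up.

```bash
python3 - <<'E'
from h import *
p=shot("top"); save(p,"c1.png",(300,100,420,220),5)
w=shot("wrist"); print(np.round(w["mount"],3).tolist(),w["fovy"],w["cx"],w["cy"])
print(np.round(tcp(),3).tolist())
E
```

```text
[[-0.0, 0.957, 0.292, 0.074], [1.0, 0.001, -0.0, 0.001], [-0.0, 0.292, -0.957, -0.143], [0.0, 0.0, 0.0, 1.0]] 69.94416257913328 319.2893750075109 243.0438754398091
[[0.918, 0.397, 0.0, 0.228], [0.397, -0.918, -0.0, -0.528], [-0.0, 0.0, -1.0, 0.231], [0.0, 0.0, 0.0, 1.0]]
```

View pics/c1.png

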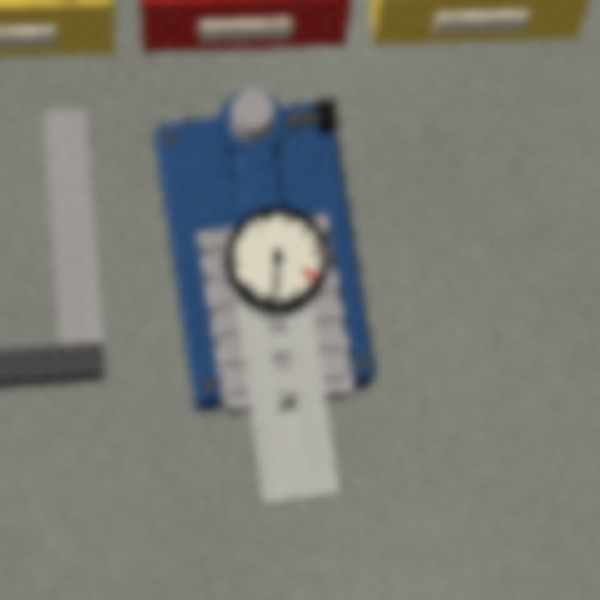

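The crop confirms a plain aluminium strap on the anvil under the gauge, protruding to the robot (front end near crop (300,500)), the pointer pointing nearly at the robot and the red mark to its right; it needs a clockwise turn of about 60°.

move_arm([
  [[57, -18, -2], [0, 0, -1], -1],
  [[114, -36, -4], [0, 0, -2], -1],
  [[171, -54, -6], [0, 0, -3], -1],
  [[228, -72, -8], [0, 0, -4], -1],
  [[285, -90, -10], [0, 0, -5], -1],
])

```text
clock: 1.62
tcp_pos: [0.4553, -0.3309, 0.2416]
orientation: [0.0, 0.8, 0.6, 0.0]
wrist_force: [0.9, -0.4, 0.0]
finger_gap: 0.0856
grip_force: 0.0
```

```bash
cat >> h.py <<'E'
def delta(pos,Rm=None):
    """shift (mm) and turn (10 deg) in present tool axes to reach world pose"""
    T=tcp(); d=T[:3,:3].T@(np.array(pos)-T[:3,3])*1000
    r=np.zeros(3) if Rm is None else np.degrees(R.from_matrix(T[:3,:3].T@Rm).as_rotvec())/10
    print("shift",np.round(d,1),"turn",np.round(r,2))
def down(yaw):
    c,s=np.cos(yaw),np.sin(yaw); return np.array([[c,s,0],[s,-c,0],[0,0,-1.]])
E
python3 - <<'E'
from h import *
print(np.round(tcp(),3).tolist(),np.round(env.get_state()["joint_pos"],2))
delta([.675,-.14,.25],down(3.3))
E
```

```text
[[0.281, 0.96, 0.0, 0.455], [0.96, -0.281, -0.001, -0.331], [-0.0, 0.001, -1.0, 0.242], [0.0, 0.0, 0.0, 1.0]] [-0.77  0.29  0.03  1.32 -0.    1.08]
shift [245.  157.2  -8.4] turn [-0.000e+00  1.000e-02 -1.154e+01]
```

move_arm([
  [[49, 31, -2], [0, 0, -1], -1],
  [[98, 63, -3], [0, 0, -2], -1],
  [[147, 94, -5], [0, 0, -3], -1],
  [[196, 126, -7], [0, 0, -4], -1],
  [[245, 157, -8], [0, 0, -5], -1],
])

```text
clock: 2.25
tcp_pos: [0.676, -0.1411, 0.2495]
orientation: [0.0, 0.472, 0.882, -0.0]
wrist_force: [0.1, -1.6, 0.4]
finger_gap: 0.0854
grip_force: 0.0
```

```bash
python3 - <<'E'
from h import *
w=shot("wrist"); save(w,"w1.png")
print(np.round(tcp(),3).tolist(),np.round(env.get_state()["joint_pos"],2))
for t in ["blank","bezel_grip","zero_mark","pointer_tip","blank_grip","stand"]:
    print(t,[(np.round(d["centre"],3).tolist(),round(d["confidence"],2)) for d in env.landmark_of(t,w)[:3]])
E
```

```text
[[-0.564, 0.826, 0.002, 0.68], [0.826, 0.564, 0.003, -0.135], [0.001, 0.004, -1.0, 0.248], [0.0, 0.0, 0.0, 1.0]] [-0.31  0.56  0.46  1.47  0.    0.66]
blank [([0.642, -0.142, 0.042], 0.81), ([0.39, -0.167, -0.005], 0.68), ([0.68, -0.141, 0.002], 0.61)]
bezel_grip [([0.68, -0.143, 0.104], 0.88), ([0.462, -0.397, 0.001], 0.44)]
zero_mark [([0.672, -0.155, 0.108], 0.96), ([0.46, -0.398, 0.003], 0.74)]
pointer_tip [([0.66, -0.138, 0.108], 0.66)]
blank_grip [([0.582, -0.15, 0.05], 0.66), ([0.337, -0.177, 0.002], 0.65)]
stand [([0.68, -0.14, 0.002], 0.57), ([0.655, 0.005, 0.0], 0.21)]
```

View pics/w1.png

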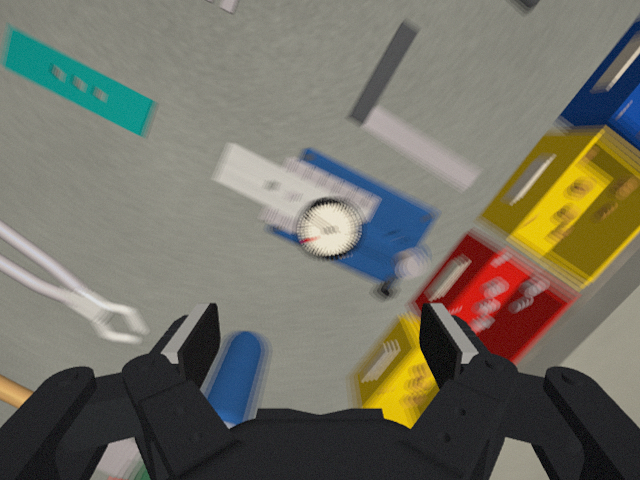

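The picture is motion-blurred; gauge at (330,229), red mark at (308,239), blank front end at (228,160). I'll take a still one and measure.

```bash
cat > g.py <<'E'
from h import *
def gauge(name=None,c=(.68,-.141,.108)):
    w=shot("wrist"); u,v=proj(w,c)[0]; x0,y0=int(u)-50,int(v)-50
    if name: save(w,name,(x0,y0,x0+100,y0+100),6)
    im=w["pixels"].astype(int); sub=im[y0:y0+100,x0:x0+100]
    r,g,b=sub[...,0],sub[...,1],sub[...,2]
    yy,xx=np.mgrid[:100,:100]; near=np.hypot(xx-50,yy-50)<36
    red=(r-np.maximum(g,b)>50)&near
    blk=(sub.max(2)<70)&near
    ys,xs=np.nonzero(red); pm=onz(w,[xs.mean()+x0,ys.mean()+y0],.108)[0] if len(xs) else None
    ys,xs=np.nonzero(blk); n,l,st,ce=cv2.connectedComponentsWithStats(blk.astype(np.uint8))
    print("comps",[(s[4],np.round(onz(w,[c2[0]+x0,c2[1]+y0],.108)[0][:2],4).tolist()) for s,c2 in zip(st[1:],ce[1:]) if s[4]>6])
    k=1+np.argmax(st[1:,2]); el=cv2.fitEllipse(np.vstack(cv2.findContours((l==k).astype(np.uint8),cv2.RETR_EXTERNAL,cv2.CHAIN_APPROX_NONE)[0]))
    pc=onz(w,[el[0][0]+x0,el[0][1]+y0],.106)[0]
    print("red n",red.sum(),"mark",pm,"bezel c",pc,el[1])
    for t in ["bezel_grip","zero_mark","pointer_tip","blank_grip","blank","stand"]:
        print(t,[(np.round(d["centre"],4).tolist(),round(d["confidence"],2)) for d in env.landmark_of(t,w)[:2]])
    return w
E
python3 - <<'E'
from g import *
w=gauge("g1.png"); print(np.round(tcp(),3).tolist())
E
```

```text
comps [(np.int32(796), [0.6788, -0.1397]), (np.int32(53), [0.6747, -0.1412]), (np.int32(16), [0.6945, -0.1627])]
red n 39 mark [ 0.67091253 -0.15818714  0.108     ] bezel c [ 0.68015135 -0.14138033  0.106     ] (58.585182189941406, 59.64765930175781)
bezel_grip [([0.6782, -0.1417, 0.106], 0.73), ([0.6555, 0.0039, 0.0002], 0.27)]
zero_mark [([0.6689, -0.157, 0.1088], 0.77)]
pointer_tip [([0.6566, -0.1375, 0.1096], 0.57)]
blank_grip [([0.3408, -0.177, 0.001], 0.76), ([0.5809, -0.1538, 0.0483], 0.68)]
blank [([0.6427, -0.1403, 0.0437], 0.91), ([0.3908, -0.165, -0.0039], 0.81)]
stand [([0.6787, -0.1395, 0.0038], 0.96)]
[[-0.549, 0.836, 0.0, 0.674], [0.836, 0.549, -0.0, -0.143], [-0.0, 0.0, -1.0, 0.25], [0.0, 0.0, 0.0, 1.0]]
```

View pics/g1.png

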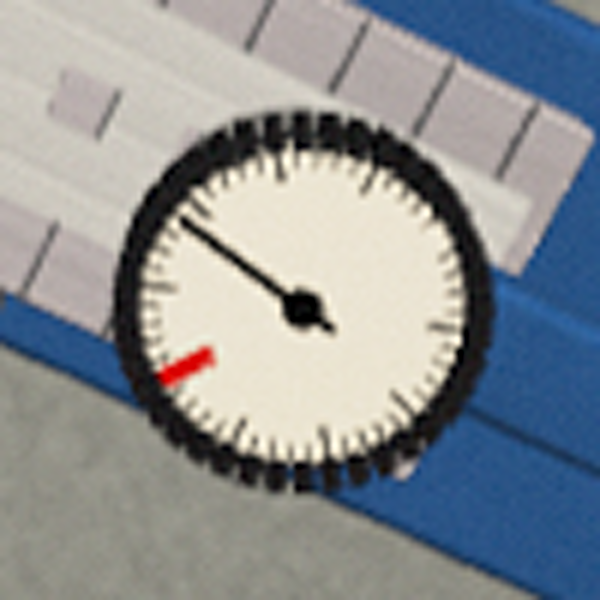

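Pointer hub at crop (300,307), tip (180,215), red mark from (165,378) to (213,355); the mark must turn about 65° clockwise. Computing it in the plane of the scale.

```bash
python3 - <<'E'
from g import *
w=shot("wrist"); u,v=proj(w,(.68,-.141,.108))[0]; o=np.array([int(u)-50,int(v)-50])
P=onz(w,np.array([[300,307],[180,215],[187,366],[305,300]])/6+o,.108)
print(np.round(P,4)); a=[np.degrees(np.arctan2(*(q-P[0])[1::-1])) for q in P[1:3]]
print(a,a[0]-a[1]); delta([.680,-.141,.084])
print(np.round(env.get_state()["joint_pos"],2))
# can clearance
for t in ["can"]: print([(np.round(d["centre"],3).tolist(),d["confidence"]) for d in env.landmark_of(t,w)[:1]])
E
```

```text
[[ 0.6802 -0.1418  0.108 ]
 [ 0.6586 -0.1399  0.108 ]
 [ 0.6714 -0.1581  0.108 ]
 [ 0.6802 -0.1405  0.108 ]]
[np.float64(174.99674850685574), np.float64(-118.29189213290675)] 293.2886406397625
shift [ -1.5   5.8 165.6] turn [0. 0. 0.]
[-0.33  0.55  0.45  1.47 -0.    0.66]
[([0.692, -0.354, 0.004], 0.97)]
```

move_arm([
  [[-2, 6, 45], [0, 0, 0], -1],
  [[-2, 6, 90], [0, 0, 0], -1],
  [[-2, 6, 130], [0, 0, 0], -1],
  [[-2, 6, 160], [0, 0, 0], -1],
  [[-2, 6, 166], [0, 0, 0], -1],
])

```text
clock: 3.68
tcp_pos: [0.6788, -0.1402, 0.0806]
orientation: [-0.002, 0.474, 0.88, -0.0]
wrist_force: [0.0, 0.6, -0.2]
finger_gap: 0.0854
grip_force: 0.0
```

move_arm([
  [[0, 0, 0], [0, 0, 0], -0.2],
  [[0, 0, 0], [0, 0, 0], 0.1],
  [[0, 0, 0], [0, 0, 0], 0.4],
  [[0, 0, 0], [0, 0, 0], 0.6],
  [[0, 0, 0], [0, 0, 0], 0.6],
], squeeze=20)

```text
clock: 4.3
tcp_pos: [0.6807, -0.142, 0.0856]
orientation: [0.001, 0.475, 0.88, -0.001]
wrist_force: [-5.1, -2.1, 5.2]
finger_gap: 0.053
grip_force: 22.0
```

move_arm([
  [[0, 0, 0], [0, 0, 0.9], 0.6],
  [[0, 0, 0], [0, 0, 1.8], 0.6],
  [[0, 0, 0], [0, 0, 2.7], 0.6],
  [[0, 0, 0], [0, 0, 3.6], 0.6],
  [[0, 0, 0], [0, 0, 4.5], 0.6],
])

```text
clock: 4.92
tcp_pos: [0.679, -0.1422, 0.0855]
orientation: [0.0, 0.777, 0.629, -0.002]
wrist_force: [-10.5, -3.2, 9.3]
finger_gap: 0.0532
grip_force: 22.3
```

move_arm([
  [[0, 0, 0], [0, 0, 0.8], 0.6],
  [[0, 0, 0], [0, 0, 1.6], 0.6],
  [[0, 0, 0], [0, 0, 2.1], 0.6],
  [[0, 0, 0], [0, 0, 2.1], 0.6],
  [[0, 0, 0], [0, 0, 2.1], 0.6],
])

```text
clock: 5.55
tcp_pos: [0.6783, -0.1419, 0.0855]
orientation: [0.0, 0.878, 0.479, -0.002]
wrist_force: [-11.1, -2.8, 10.8]
finger_gap: 0.053
grip_force: 22.3
```

```bash
python3 - <<'E'
from h import *
w=shot("wrist"); u,v=proj(w,(.68,-.141,.108))[0]; print(u,v); save(w,"g2.png",(int(u)-70,int(v)-70,int(u)+70,min(480,int(v)+70)),4)
T=tcp(); print(np.degrees(np.arctan2(T[1,0],T[0,0])))
E
```

```text
319.1636280252467 328.2632699002046
57.284961250457336
```

View pics/g2.png

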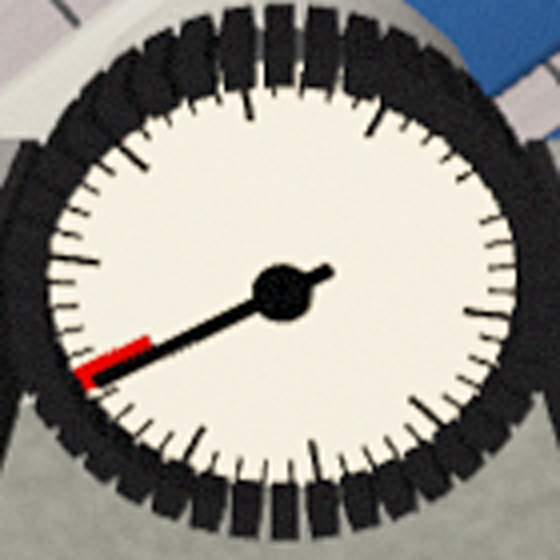

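The picture shows the red mark (crop (85,378)–(150,342)) practically under the pointer (tip (97,383)); allowing for parallax the difference is about 1.6°, well within a division. Let go and rise.

move_arm([
  [[0, 0, 0], [0, 0, 0], 0.0],
  [[0, 0, 0], [0, 0, 0], -0.5],
  [[0, 0, 0], [0, 0, 0], -1],
  [[0, 0, 0], [0, 0, 0], -1],
  [[0, 0, 0], [0, 0, 0], -1],
])

```text
clock: 6.22
tcp_pos: [0.6809, -0.1407, 0.0832]
orientation: [0.0, 0.877, 0.48, 0.0]
wrist_force: [-1.0, 0.7, 0.2]
finger_gap: 0.0851
grip_force: 0.0
```

move_arm([
  [[0, 0, -25], [0, 0, 0], -1],
  [[0, 0, -65], [0, 0, 0], -1],
  [[0, 0, -105], [0, 0, 0], -1],
  [[0, 0, -105], [0, 0, 0], -1],
  [[0, 0, -105], [0, 0, 0], -1],
])

```text
clock: 6.85
tcp_pos: [0.6806, -0.1407, 0.1878]
orientation: [-0.0, 0.877, 0.48, -0.0]
wrist_force: [0.1, 0.5, -0.4]
finger_gap: 0.0852
grip_force: 0.0
```

```bash
python3 - <<'E'
from h import *
s=env.get_state(); print(s["finger_gap"],s["wrist_force"])
w=shot("wrist"); u,v=proj(w,(.66,-.141,.08))[0]; print(u,v); np.save("o.npy",[int(u)-110,int(v)-80]); save(w,"g3.png",(int(u)-110,int(v)-80,int(u)+90,int(v)+60),4)
for t in ["blank","blank_grip","stand","bezel_grip","zero_mark","pointer_tip"]:
    print(t,[(np.round(d["centre"],4).tolist(),round(d["confidence"],2)) for d in env.landmark_of(t,w)[:3]])
E
```

```text
0.08524554792669675 [ 0.11081363  0.5499904  -0.42569571]
295.7697203053507 253.7711240274629
blank [([0.3908, -0.1672, 0.0013], 0.95), ([0.6403, -0.1409, 0.0406], 0.78)]
blank_grip [([0.5827, -0.1497, 0.0471], 0.81)]
stand [([0.6794, -0.1398, -0.0012], 0.9)]
bezel_grip [([0.6811, -0.1414, 0.1052], 0.96)]
zero_mark [([0.6614, -0.1351, 0.1101], 0.69)]
pointer_tip [([0.6578, -0.1374, 0.1087], 0.45)]
```

View pics/g3.png

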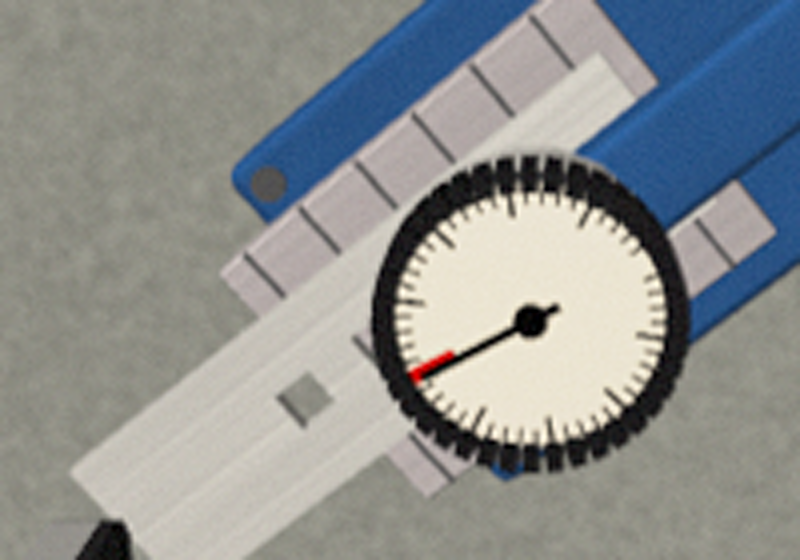

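Zero mark (crop (433,367)) lies under the pointer (tip (420,375)), bezel free. Blank's left edge runs from (70,470) to (600,52); measure its pose at z = 0.05, then move over the grip point.

```bash
python3 - <<'E'
from h import *
w=shot("wrist"); o=np.load("o.npy")
P=onz(w,np.array([[70,470],[600,52],[640,95]])/4+o,.050); d=P[1]-P[0]
yaw=np.arctan2(d[1],d[0]); print(np.round(P,4),np.linalg.norm(d),np.degrees(yaw),np.linalg.norm(P[2]-P[1]))
ex=np.array([np.cos(yaw),np.sin(yaw),0]); ey=np.array([-ex[1],ex[0],0])
c=(P[0]+P[1])/2-.02*ey; print("centre",c,"grip",c-.055*ex)
print("from gauge axis", np.array([.6805,-.1412,0])-.041*ex)
T=tcp(); print(np.degrees(np.arctan2(T[1,0],T[0,0])))
g=c-.055*ex; delta([g[0],g[1],.16],down(yaw+np.pi))
p=shot("top"); 
for cam in ("top","side"):
    p=shot(cam)
    for t in ["lens","camera"]: print(t,[(np.round(d["centre"],4).tolist(),round(d["confidence"],2)) for d in env.landmark_of(t,p)[:2]])
E
```

```text
[[ 0.5629 -0.1321  0.05  ]
 [ 0.7116 -0.1171  0.05  ]
 [ 0.7139 -0.129   0.05  ]] 0.14941363004669647 5.7600388609080255 0.012100882417430753
centre [ 0.63927876 -0.14452686  0.05      ] grip [ 0.58455646 -0.1500468   0.05      ]
from gauge axis [ 0.63970701 -0.14531486  0.        ]
57.36438584597578
shift [-59.5 -75.7  27.7] turn [-1.000e-02 -1.000e-02 -1.284e+01]
lens [([0.6622, 0.1729, 0.1376], 0.89)]
camera [([0.6534, 0.1753, -0.0007], 0.68), ([0.4602, -0.3978, -0.0002], 0.3)]
lens [([0.6652, 0.1711, 0.14], 0.93), ([0.6535, 0.0039, 0.0009], 0.43)]
camera [([0.65, 0.1742, 0.0021], 0.64), ([0.6514, 0.0016, 0.0016], 0.3)]
```

move_arm([
  [[-24, -30, 0], [0, 0, -1.05], -1],
  [[-48, -60, 0], [0, 0, -2.1], -1],
  [[-60, -76, 0], [0, 0, -3.1], -1],
  [[-60, -76, 0], [0, 0, -4.15], -1],
  [[-60, -76, 0], [0, 0, -5.2], -1],
])

```text
clock: 8.22
tcp_pos: [0.584, -0.1505, 0.1888]
orientation: [0.0, 0.576, 0.818, 0.0]
wrist_force: [-0.2, 0.6, -0.0]
finger_gap: 0.0856
grip_force: 0.0
```

move_arm([
  [[0, 0, 0], [0, 0, -1.05], -1],
  [[0, 0, 0], [0, 0, -2.1], -1],
  [[0, 0, 0], [0, 0, -3.15], -1],
  [[0, 0, 0], [0, 0, -4.2], -1],
  [[0, 0, 0], [0, 0, -5.25], -1],
])

```text
clock: 8.85
tcp_pos: [0.5844, -0.1504, 0.1885]
orientation: [0.0, 0.155, 0.988, -0.0]
wrist_force: [-0.3, 0.8, -0.2]
finger_gap: 0.0856
grip_force: 0.0
```

move_arm([
  [[0, 0, 0], [0, 0, -1.05], -1],
  [[0, 0, 0], [0, 0, -2.1], -1],
  [[0, 0, 0], [0, 0, -2.4], -1],
  [[0, 0, 0], [0, 0, -2.4], -1],
  [[0, 0, 0], [0, 0, -2.4], -1],
])

```text
clock: 9.48
tcp_pos: [0.5843, -0.1503, 0.1884]
orientation: [0.0, -0.051, 0.999, -0.0]
wrist_force: [0.8, 0.7, 0.4]
finger_gap: 0.0853
grip_force: 0.0
```

```bash
python3 - <<'E'
from h import *
delta([.5846,-.1495,.0255],down(np.radians(185.8))); print(np.round(env.get_state()["joint_pos"],2))
# camera head: red ring etc.; lens orientation from several reads
w=shot("wrist"); T=tcp(); print(T[:3,3])
for t in ["blank","blank_grip"]:
    print(t,[(np.round(d["centre"],4).tolist(),round(d["confidence"],2)) for d in env.landmark_of(t,w)[:3]])
E
```

```text
shift [ -0.4   0.8 162.9] turn [-0.  0.  0.]
[-0.38  0.38  0.04  1.23 -0.   -0.49]
[ 0.58431543 -0.1503717   0.18836696]
blank [([0.6427, -0.1423, 0.0429], 0.64)]
blank_grip [([0.5827, -0.1505, 0.0529], 0.58)]
```

Before grasping, take a look at the inspection camera to get the lens axis.

move_arm([
  [[-9, 55, -22], [0, 0, 0], -1],
  [[-18, 110, -44], [0, 0, 0], -1],
  [[-28, 165, -66], [0, 0, 0], -1],
  [[-37, 220, -88], [0, 0, 0], -1],
  [[-46, 275, -110], [0, 0, 0], -1],
])

```text
clock: 10.25
tcp_pos: [0.6019, 0.1297, 0.2992]
orientation: [0.0, -0.051, 0.999, -0.0]
wrist_force: [1.0, -0.1, -1.0]
finger_gap: 0.0858
grip_force: 0.0
```

move_arm([
  [[-6, 43, 0], [0, 0, 0], -1],
  [[-6, 43, 0], [0, 0, 0], -1],
  [[-6, 43, 0], [0, 0, 0], -1],
])

```text
clock: 10.62
tcp_pos: [0.6034, 0.1711, 0.2979]
orientation: [-0.0, -0.051, 0.999, -0.0]
wrist_force: [0.0, 0.0, -0.3]
finger_gap: 0.0854
grip_force: 0.0
```

```bash
python3 - <<'E'
from h import *
import pickle
w=shot("wrist"); save(w,"l1.png"); pickle.dump(w,open("A.pkl","wb")); print(tcp()[:3,3])
for t in ["lens","camera"]: print(t,[(np.round(d["centre"],4).tolist(),round(d["confidence"],2)) for d in env.landmark_of(t,w)[:2]])
E
```

```text
[0.60343767 0.1704538  0.29796012]
lens [([0.6655, 0.1761, 0.1384], 0.57), ([0.6615, -0.1358, 0.1103], 0.16)]
camera [([0.6511, 0.1738, -0.0001], 0.81)]
```

View pics/l1.png

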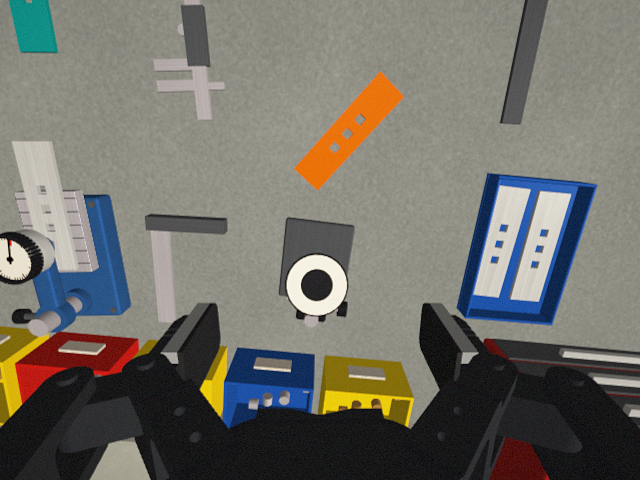

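move_arm([
  [[-50, -10, 0], [0, 0, 0], -1],
  [[-100, -20, 0], [0, 0, 0], -1],
  [[-100, -20, 0], [0, 0, 0], -1],
  [[-100, -20, 0], [0, 0, 0], -1],
])

```text
clock: 11.28
tcp_pos: [0.705, 0.1603, 0.2972]
orientation: [-0.001, -0.05, 0.999, -0.0]
wrist_force: [-0.3, -1.2, 0.3]
finger_gap: 0.0853
grip_force: 0.0
```

View A shows the ring light at (316,285), base plate front edge (288,218)–(355,227). Now view B plus a joint circle fit over all views.

```bash
python3 - <<'E'
from h import *
import pickle
from scipy.optimize import least_squares
A=pickle.load(open("A.pkl","rb")); V={"A":A,"B":shot("wrist"),"top":shot("top"),"side":shot("side")}
print(tcp()[:3,3]); save(V["B"],"l2.png")
C={}
for k,w in V.items():
    sc=4; u,v=proj(w,(.664,.172,.138))[0]; h=60 if k in "AB" else 30
    x0,y0=int(u)-h,int(v)-h; im=cv2.resize(w["pixels"][max(y0,0):y0+2*h,x0:x0+2*h],None,fx=sc,fy=sc,interpolation=cv2.INTER_CUBIC)
    m=(im.min(2)>150).astype(np.uint8); n,l,st,ce=cv2.connectedComponentsWithStats(m)
    j=1+np.argmin(np.hypot(*(ce[1:]-h*sc).T)+1e3*(st[1:,4]<300))
    ct=max(cv2.findContours((l==j).astype(np.uint8),cv2.RETR_EXTERNAL,cv2.CHAIN_APPROX_NONE)[0],key=len)
    hull=cv2.convexHull(ct)[:,0]; e=cv2.fitEllipse(ct)
    C[k]=(ct[:,0]+.5)/sc-.5+[x0,max(y0,0)]; print(k,"ellipse",np.round(e[0],1)/sc+[x0,y0],np.round(np.array(e[1])/sc,1),round(e[2]),"conf",n)
def nrm(a): return np.array([-np.cos(a[0])*np.cos(a[1]),-np.cos(a[0])*np.sin(a[1]),np.sin(a[0])])
def res(p,keys,out=False):
    n=nrm(p[3:5]); r=[]
    for k in keys:
        o,d=ray(V[k],C[k]); q=o+d*(((p[:3]-o)@n)/(d@n))[:,None]
        r.append((np.linalg.norm(q-p[:3],axis=1)-p[5])*1000/np.sqrt(len(q)))
    r=np.concatenate(r+[[(p[5]-.031)*1000*20]]); return r
for keys in (["A","B"],["A","B","top","side"],["A"],["B"],["A","B","side"]):
    s=least_squares(res,[.664,.172,.138,1.15,0,.031],args=(keys,),loss="soft_l1",x_scale=[.01,.01,.01,.1,.1,.001]); print(keys,np.round(s.x,4),"cost",round(s.cost,2),"elev",np.degrees(s.x[3]).round(1))
# base plate: yaw from view A edges
P=onz(A,[[288,218],[355,227],[281,297]],.012); print(np.round(P,4))
E
```

```text
[0.7040639  0.16142293 0.30007697]
A ellipse [316.65  285.025] [59.8 60.1] 20 conf 5
B ellipse [340.575 180.55 ] [65.4 66. ] 137 conf 90
top ellipse [239.  157.2] [ 9.4 19.9] 171 conf 4
side ellipse [234.375 267.2  ] [14.9 19.5] 105 conf 5
['A', 'B'] [ 0.6657  0.1746  0.1317  1.1683 -0.8851  0.031 ] cost 1.61 elev 66.9
['A', 'B', 'top', 'side'] [0.6628 0.1758 0.1383 1.0041 0.1476 0.031 ] cost 34.38 elev 57.5
['A'] [0.6744 0.1741 0.1136 1.2419 0.0078 0.031 ] cost 0.01 elev 71.2
['B'] [ 0.6666  0.1752  0.1146  1.2594 -0.0372  0.031 ] cost 0.0 elev 72.2
['A', 'B', 'side'] [0.6646 0.1729 0.1353 1.1836 0.3078 0.031 ] cost 5.91 elev 67.8
[[0.6309 0.1323 0.012 ]
 [0.6339 0.2192 0.012 ]
 [0.7426 0.1312 0.012 ]]
```

```bash
python3 - <<'E'
from h import *
import pickle
from scipy.optimize import least_squares
V={"A":pickle.load(open("A.pkl","rb")),"B":shot("wrist"),"side":shot("side"),"top":shot("top")}
C={}
for k,w in V.items():
    sc=8; u,v=proj(w,(.664,.172,.135))[0]; h=50 if k in "AB" else 25
    x0,y0=int(u)-h,int(v)-h; im=cv2.resize(w["pixels"][y0:y0+2*h,x0:x0+2*h],None,fx=sc,fy=sc,interpolation=cv2.INTER_CUBIC)
    m=(im.min(2)>(150 if k in "AB" else 135)).astype(np.uint8); m=cv2.morphologyEx(m,cv2.MORPH_OPEN,np.ones((9,9))); n,l,st,ce=cv2.connectedComponentsWithStats(m)
    j=1+np.argmax(st[1:,4]); ct=max(cv2.findContours((l==j).astype(np.uint8),cv2.RETR_EXTERNAL,cv2.CHAIN_APPROX_NONE)[0],key=len)
    C[k]=(ct[:,0]+.5)/sc-.5+[x0,y0]; e=cv2.fitEllipse(C[k].astype(np.float32)); print(k,np.round(e[0],1),np.round(e[1],1),round(e[2]))
def nrm(a): return np.array([-np.cos(a[0])*np.cos(a[1]),-np.cos(a[0])*np.sin(a[1]),np.sin(a[0])])
def res(p,keys):
    n=nrm(p[3:5]); r=[]
    for i,k in enumerate(keys):
        o,d=ray(V[k],C[k]); q=o+d*(((p[:3]-o)@n)/(d@n))[:,None]
        off=np.array([*p[6+2*i:8+2*i],0]) # small calibration shift per view
        r.append((np.linalg.norm(q-p[:3]-off,axis=1)-p[5])*1000/np.sqrt(len(q)))
    return np.concatenate(r+[p[6:]*1000/2*.3,[(p[4]+.02)/.05*.3],[(p[2]-.135)/.004*.3]])
for keys in (["A","B"],["A","B","side"],["A","B","top"],["A","B","side","top"]):
    s=least_squares(res,[.664,.172,.135,1.15,0,.030]+[0]*2*len(keys),args=(keys,),x_scale=[.01,.01,.01,.1,.1,.001]+[.002]*2*len(keys)); print(keys,np.round(s.x,4),"cost",round(s.cost,3),"elev",np.degrees(s.x[3]).round(1))
B=V["B"]; l=[d["centre"] for d in env.landmark_of("lens",B)[:1]]; print(l)
E
```

```text
A [316.3 284.7] [59.9 60.2] 22
B [338.6 180.1] [64.9 65.5] 142
side [241.7 253.9] [ 5.6 52.4] 100
top [239.2 155.6] [13.4 21.8] 3
['A', 'B'] [ 6.6460e-01  1.7350e-01  1.3530e-01  1.2604e+00 -2.0100e-02  2.9000e-02
  2.0000e-04 -1.0000e-04 -2.0000e-04  1.0000e-04] cost 0.01 elev 72.2
['A', 'B', 'side'] [ 0.6544  0.1693  0.1448  0.8785 -0.8166  0.0324  0.0054  0.0048  0.0088
  0.0039  0.0048 -0.0288] cost 109.073 elev 50.3
['A', 'B', 'top'] [ 6.6050e-01  1.7150e-01  1.5100e-01  1.4303e+00 -8.3000e-03  2.7200e-02
 -2.0000e-03  1.2000e-03  2.5000e-03  9.0000e-04  1.0000e-04 -2.2000e-03] cost 30.036 elev 82.0
['A', 'B', 'side', 'top'] [ 6.5110e-01  1.6580e-01  1.7590e-01  1.3716e+00  8.2900e-02  2.6500e-02
 -3.5000e-03  5.8000e-03  8.9000e-03  4.7000e-03 -5.6000e-03 -9.3000e-03
  2.1000e-03 -1.0000e-03] cost 134.794 elev 78.6
[[0.6661, 0.173, 0.1362]]
```

View pics/l2.png

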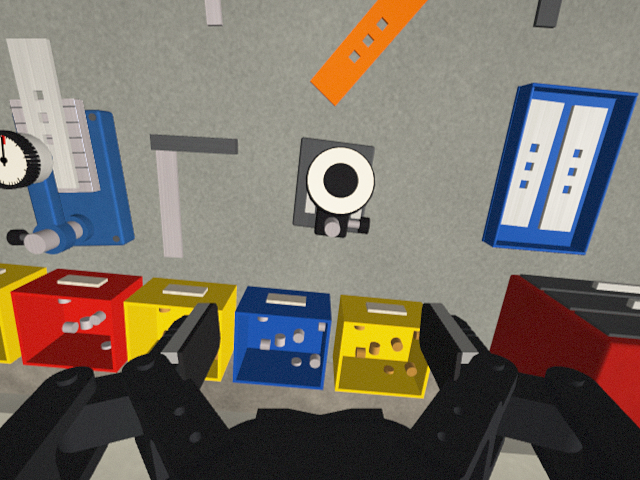

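View B shows the ring at (340,180), near circular. One more lateral view on the way back, with a sensitivity check.

move_arm([
  [[20, -45, 0], [0, 0, 0], -1],
  [[40, -90, 0], [0, 0, 0], -1],
  [[58, -135, 0], [0, 0, 0], -1],
  [[58, -135, 0], [0, 0, 0], -1],
  [[58, -135, 0], [0, 0, 0], -1],
])

```text
clock: 12.25
tcp_pos: [0.661, 0.0216, 0.299]
orientation: [0.001, -0.051, 0.999, 0.0]
wrist_force: [0.7, 0.4, 0.0]
finger_gap: 0.0854
grip_force: 0.0
```

```bash
python3 - <<'E'
from h import *
import pickle
from scipy.optimize import least_squares
A=pickle.load(open("A.pkl","rb")); D=shot("wrist")
# B's contour stored only as fit: use A and D with ring contours
V={"A":A,"D":D}; C={}
for k,w in V.items():
    sc=8; u,v=proj(w,(.6646,.1735,.135))[0]; h=45
    x0,y0=int(u)-h,int(v)-h; im=cv2.resize(w["pixels"][y0:y0+2*h,x0:x0+2*h],None,fx=sc,fy=sc,interpolation=cv2.INTER_CUBIC)
    m=(im.min(2)>150).astype(np.uint8); m=cv2.morphologyEx(m,cv2.MORPH_OPEN,np.ones((9,9))); n,l,st,ce=cv2.connectedComponentsWithStats(m)
    j=1+np.argmax(st[1:,4]); ct=max(cv2.findContours((l==j).astype(np.uint8),cv2.RETR_EXTERNAL,cv2.CHAIN_APPROX_NONE)[0],key=len)
    C[k]=(ct[:,0]+.5)/sc-.5+[x0,y0]; e=cv2.fitEllipse(C[k].astype(np.float32)); print(k,np.round(e[0],1),np.round(e[1],1),round(e[2]))
def nrm(a): return np.array([-np.cos(a[0])*np.cos(a[1]),-np.cos(a[0])*np.sin(a[1]),np.sin(a[0])])
def res(p,keys,el=None):
    if el is not None: p=np.r_[p[:3],el,p[4:]]
    n=nrm(p[3:5]); r=[]
    for i,k in enumerate(keys):
        o,d=ray(V[k],C[k]); q=o+d*(((p[:3]-o)@n)/(d@n))[:,None]
        r.append((np.linalg.norm(q-p[:3]-np.array([*p[6+2*i:8+2*i],0]),axis=1)-p[5])*1000/np.sqrt(len(q)))
    return np.concatenate(r+[p[6:]*1000/2*.3,[(p[2]-.135)/.004*.3]])
for keys,el in ((["A","D"],None),(["D"],None),(["A"],None),(["A","D"],np.radians(66)),(["A","D"],np.radians(69)),(["A","D"],np.radians(72))):
    s=least_squares(res,[.664,.172,.135,1.15,0,.030]+[0]*2*len(keys),args=(keys,el),x_scale=[.01,.01,.01,.1,.1,.001]+[.002]*2*len(keys)); print(keys,el,np.round(s.x[:6],4),"cost",round(s.cost,3),"elev",np.degrees(s.x[3]).round(1))
print([d["centre"] for d in env.landmark_of("lens",D)[:1]])
delta([.5846,-.1495,.18]); delta([.5846,-.1495,.0255])
E
```

```text
A [316.3 284.7] [59.9 60.2] 22
D [482.5 242.3] [60.9 62.2] 165
['A', 'D'] None [ 0.6646  0.1737  0.1357  1.2519 -0.0113  0.029 ] cost 0.011 elev 71.7
['D'] None [ 0.6647  0.1744  0.135   1.2517 -0.0169  0.0291] cost 0.003 elev 71.7
['A'] None [0.6649 0.1733 0.135  1.2439 0.0013 0.029 ] cost 0.004 elev 71.3
['A', 'D'] 1.1519173063162575 [ 6.642000e-01  1.735000e-01  1.358000e-01 -1.758041e+02  5.550000e-02
  2.890000e-02] cost 0.155 elev -10072.8
['A', 'D'] 1.2042771838760873 [0.6644 0.1736 0.1358 8.8445 0.0169 0.0289] cost 0.044 elev 506.8
['A', 'D'] 1.2566370614359172 [ 0.6646  0.1737  0.1357 -6.5445 -0.0137  0.029 ] cost 0.012 elev -375.0
[[0.6657, 0.1761, 0.1345]]
shift [  94.1 -163.2  118.4] turn [0. 0. 0.]
shift [  94.2 -163.2  272.9] turn [0. 0. 0.]
```

Lens axis: elevation 71.7°, azimuth straight toward the robot (−0.01 rad), lens at (0.665, 0.174, 0.136), consistent between views and with the description. Now back to the grip point.

move_arm([
  [[24, -41, 25], [0, 0, 0], -1],
  [[48, -82, 60], [0, 0, 0], -1],
  [[72, -123, 90], [0, 0, 0], -1],
  [[94, -163, 118], [0, 0, 0], -1],
  [[94, -163, 118], [0, 0, 0], -1],
])

```text
clock: 12.98
tcp_pos: [0.5821, -0.1512, 0.1775]
orientation: [-0.002, -0.05, 0.999, 0.001]
wrist_force: [0.6, 0.2, 0.1]
finger_gap: 0.0855
grip_force: 0.0
```

move_arm([
  [[0, 0, 50], [0, 0, 0], -1],
  [[0, 0, 100], [0, 0, 0], -1],
  [[0, 0, 140], [0, 0, 0], -1],
  [[0, 0, 154], [0, 0, 0], -1],
  [[0, 0, 154], [0, 0, 0], -1],
])

```text
clock: 13.6
tcp_pos: [0.5849, -0.1493, 0.0263]
orientation: [-0.0, -0.052, 0.999, 0.0]
wrist_force: [-0.7, -0.4, -0.0]
finger_gap: 0.0854
grip_force: 0.0
```

```bash
python3 - <<'E'
from h import *
delta([.5846,-.1495,.0255],down(np.radians(185.8))); s=env.get_state(); print(s["wrist_force"],np.round(s["joint_pos"],2))
w=shot("wrist"); save(w,"b1.png")
for t in ["blank_grip"]: print(t,[(np.round(d["centre"],4).tolist(),round(d["confidence"],2)) for d in env.landmark_of(t,w)[:2]])
E
```

```text
shift [ 0.3 -0.2  0.8] turn [ 0.   -0.    0.02]
[-0.71250352 -0.35201464 -0.04237516] [-0.38  0.5  -0.2   0.87  0.   -0.49]
blank_grip [([0.5842, -0.15, 0.0507], 0.7)]
```

View pics/b1.png

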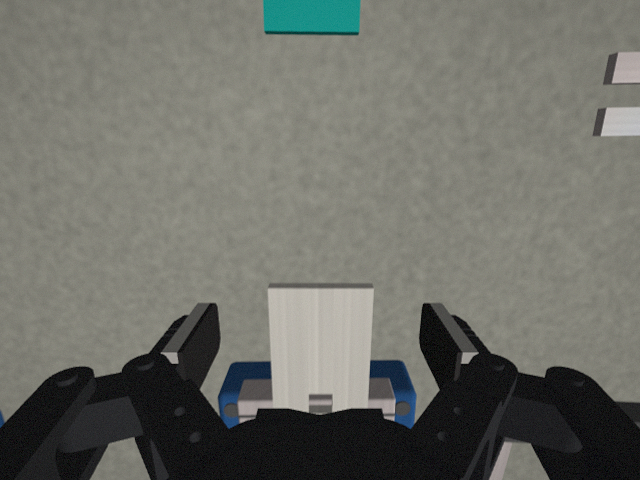

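The blank's front end lies centred between the fingers (columns 269–373, fingers at 218 and 422). Close on it.

move_arm([
  [[0, 0, 1], [0, 0, 0], -0.2],
  [[0, 0, 1], [0, 0, 0], 0.3],
  [[0, 0, 1], [0, 0, 0], 0.7],
  [[0, 0, 1], [0, 0, 0], 1],
  [[0, 0, 1], [0, 0, 0], 1],
], squeeze=60)

```text
clock: 14.32
tcp_pos: [0.5847, -0.1506, 0.0259]
orientation: [0.001, -0.051, 0.999, -0.0]
wrist_force: [-1.2, 0.3, 4.9]
finger_gap: 0.0388
grip_force: 59.6
```

move_arm([
  [[0, 0, 0], [0, 0, 0], 1],
  [[8, 0, 0], [0, 0, 0], 1],
  [[20, 0, 0], [0, 0, 0], 1],
  [[35, 0, 0], [0, 0, 0], 1],
  [[50, 0, 0], [0, 0, 0], 1],
])

```text
clock: 14.95
tcp_pos: [0.5329, -0.1554, 0.0249]
orientation: [-0.001, -0.051, 0.999, 0.0]
wrist_force: [1.1, -0.1, 1.9]
finger_gap: 0.0381
grip_force: 59.8
```

move_arm([
  [[15, 0, -0.5], [0, 0, 0], 1],
  [[32, 0, -1], [0, 0, 0], 1],
  [[50, 0, -2], [0, 0, 0], 1],
  [[70, 0, -3], [0, 0, 0], 1],
  [[75, 0, -15], [0, 0, 0], 1],
])

```text
clock: 15.58
tcp_pos: [0.4561, -0.162, 0.0392]
orientation: [-0.003, -0.051, 0.999, 0.001]
wrist_force: [-0.2, 0.3, -1.3]
finger_gap: 0.0385
grip_force: 60.2
```

move_arm([
  [[0, 0, -30], [0, 0, 0], 1],
  [[0, 0, -70], [0, 0, 0], 1],
  [[0, 0, -115], [0, 0, 0], 1],
  [[0, 0, -160], [0, 0, 0], 1],
  [[0, 0, -200], [0, 0, 0], 1],
])

```text
clock: 16.2
tcp_pos: [0.4597, -0.1631, 0.2426]
orientation: [0.0, -0.051, 0.999, -0.0]
wrist_force: [1.1, 0.6, -1.3]
finger_gap: 0.0385
grip_force: 60.2
```

```bash
python3 - <<'E'
from h import *
s=env.get_state(); print(s["finger_gap"],s["grip_force"],np.round(s["joint_pos"],2),s["tcp_pos"],s["clock"])
L=np.array([.6648,.1740,.1357]); el,az=1.252,-.013
n=np.array([-np.cos(el)*np.cos(az),-np.cos(el)*np.sin(az),np.sin(el)])
y=np.array([-np.sin(az),np.cos(az),0]); y=y; x=np.cross(y,n); print("x",x,"n",n)
# blank: z=n, x=x, y=n cross x ; tool z=-n, tool x=-blank x, tool y= blank y
yb=np.cross(n,x); Rm=np.c_[-x,yb,-n]; print(np.linalg.det(Rm))
T0=tcp(); # grasp: TCP at blank origin + (-.0546) along x, z: middle .0025 vs tcp .0255-.045
c=L+.12*n; g=c-.0548*x+(-.0195)*n
print("target tcp",g)
delta(g,Rm); delta(g+.06*n,Rm)
p=shot("side"); save(p,"s1.png",(150,150,400,330),3)
E
```

```text
0.038454975929904225 60.21295666694641 [-0.51  0.14 -0.15  1.28 -0.   -0.61] [ 0.45973558 -0.16309149  0.24263191] 16.2
x [ 0.94953312 -0.01234463  0.31342376] n [-0.31339728  0.00407439  0.94961337]
0.9999999999999997
target tcp [0.58126916 0.17508596 0.21396052]
shift [-155.4  324.    28.5] turn [ 0.1  -1.82  0.66]
shift [-136.8  326.1  -28.5] turn [ 0.1  -1.82  0.66]
```

View pics/s1.png

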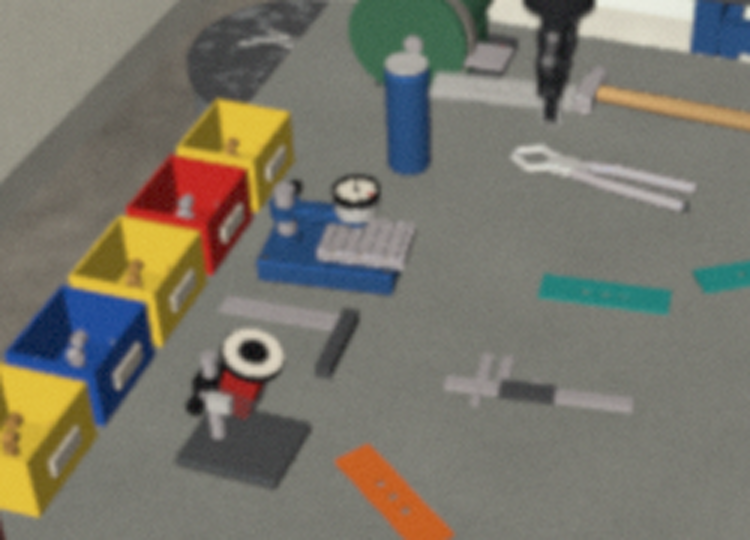

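The side view shows the blank held level at crop (430–590, 90), clear of the stand. Move to a hover above the lens, then come in along the line of sight.

move_arm([
  [[-23, 54, -5], [0.02, -0.36, 0.13], 1],
  [[-46, 108, -10], [0.04, -0.73, 0.26], 1],
  [[-69, 162, -14], [0.06, -1.09, 0.4], 1],
  [[-92, 216, -19], [0.08, -1.46, 0.53], 1],
  [[-114, 270, -24], [0.1, -1.82, 0.66], 1],
])

```text
clock: 16.88
tcp_pos: [0.5457, 0.1189, 0.2649]
orientation: [0.16, 0.007, 0.987, -0.001]
wrist_force: [0.8, -0.1, -1.0]
finger_gap: 0.0383
grip_force: 60.4
```

```bash
cat > t.py <<'E'
from h import *
L=np.array([.6648,.1740,.1357]); el,az=1.252,-.013
n=np.array([-np.cos(el)*np.cos(az),-np.cos(el)*np.sin(az),np.sin(el)])
y=np.array([-np.sin(az),np.cos(az),0]); x=np.cross(y,n); Rm=np.c_[-x,y,-n]
g=L+.12*n-.0548*x-.0195*n
E
python3 - <<'E'
from t import *
delta(g+.06*n,Rm); delta(g,Rm)
E
```

```text
shift [-17.   56.7  -0.6] turn [ 0.    0.01 -0.01]
shift [-16.9  56.7  59.4] turn [ 0.    0.01 -0.01]
```

move_arm([
  [[-9, 29, 0], [0, 0, 0], 1],
  [[-17, 57, 8], [0, 0, 0], 1],
  [[-17, 57, 25], [0, 0, 0], 1],
  [[-17, 57, 42], [0, 0, 0], 1],
  [[-17, 57, 59], [0, 0, 0], 1],
])

```text
clock: 17.5
tcp_pos: [0.5807, 0.1739, 0.2131]
orientation: [0.158, 0.007, 0.987, -0.001]
wrist_force: [1.2, -0.4, -1.8]
finger_gap: 0.0387
grip_force: 60.5
```

move_arm([
  [[0, 0, 0], [0, 0, 0], 1],
  [[0, 0, 0], [0, 0, 0], 1],
  [[0, 0, 0], [0, 0, 0], 1],
])

```text
clock: 17.88
tcp_pos: [0.5815, 0.1737, 0.2147]
orientation: [0.159, 0.007, 0.987, -0.0]
wrist_force: [0.4, -0.6, -0.6]
finger_gap: 0.0382
grip_force: 60.4
```

```bash
python3 - <<'E'
from t import *
delta(g,Rm)
F=lambda X:np.round([(X-L)@x,(X-L)@y,(X-L)@n],4)
c=[]
for k in ("wrist","side","top"):
    w=shot(k)
    for t in ["blank","lens"]: print(k,t,[(np.round(d["centre"],4).tolist(),F(np.array(d["centre"])).tolist(),round(d["confidence"],2)) for d in env.landmark_of(t,w)[:4] if d["centre"][2]>.1])
    # predicted corners of blank
    bc=L+.12*n+.005*n; P=[bc+a*.075*x+b*.02*y for a,b in((-1,1),(1,1),(1,-1),(-1,-1))]
    uv=proj(w,P); im=cv2.cvtColor(w["pixels"],cv2.COLOR_RGB2BGR)
    im=cv2.resize(im,None,fx=5,fy=5); cv2.polylines(im,[(uv*5+2).astype(int)],True,(0,0,255),1)
    m=uv.mean(0); c.append(im[max(int(m[1]*5)-200,0):,max(int(m[0]*5)-200,0):][:400,:400] if k!="wrist" else None)
cv2.imwrite("pics/f1.png",np.hstack(c[1:]))
E
```

```text
shift [0.4 1.3 0.7] turn [ 0.01  0.   -0.01]
wrist blank []
wrist lens []
side blank []
side lens [([0.6687, 0.1736, 0.1382], [0.0045, -0.0003, 0.0012], 0.61)]
top blank [([0.6233, 0.1773, 0.2479], [-0.0043, 0.0028, 0.1196], 0.63)]
top lens [([0.6628, 0.1758, 0.1364], [-0.0017, 0.0018, 0.0013], 0.78), ([0.6608, -0.1379, 0.1076], [-0.0088, -0.3119, -0.0267], 0.19)]
```

View pics/f1.png

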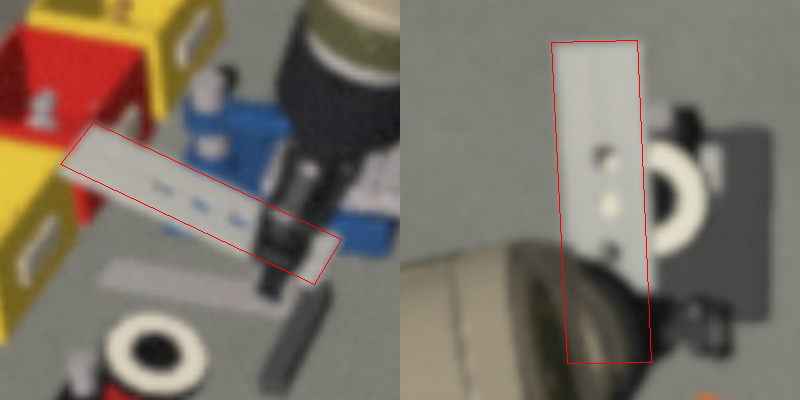

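The predicted outline (red) matches the blank in both the side and top views within about 2–3 mm, so it stands where wanted, with the holes over the lens axis. Hand in.

```bash
python3 - <<'E'
from h import *
s=env.get_state(); print(np.abs(s["qvel"]).max(),s["grip_force"],s["clock"]); print(env.hand_in())
E
```

```text
0.0013456468602865619 60.442832708358765 18.325
the job is handed in; nothing more can be done
None
```

I zeroed the gauge on the blank, let go of the bezel, and handed the job in at 18.3 s with the blank held at about 60 N, centred about 12 cm in front of the lens within 2–3 mm; hand-in returned no verdict.

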